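# Stack the test sieves and hold the shaker at half stroke

## Task

Nest the two loose steel sieves one on the other, in either order, into the receiving pan on the sieve shaker, each fully seated and upright, and let go of them. Only then press the shaker's spring-loaded run plunger half-way down (about 10 mm of its 20 mm stroke) with the gripper's fingers, never right down to its stop, and finish while still holding it there: do not let it up. Leave the jar, the tall bottle and the label roll near the work where they stand.

Things in the scene. Friction and masses are not known exactly. Their poses are not given: they have to be found in the camera images.
- sieve_a_centre (a point): one of two identical steel test sieves: ring, 56 mm outer diameter, wall 2.5 mm, mesh floor, 38 mm high, 0.12 kg. Its lowest 8 mm is a skirt (46 mm wide, bevelled to 42) that drops into the rim below (51 mm inner) until its shoulder rests on it; each seated sieve adds 30 mm. Stands loose on the worktop, left of the shaker. Point: its centre, on the axis, 19 mm above its foot, 11 mm above its shoulder; z up
- sieve_b_centre (a point): the other of two identical steel test sieves: ring, 56 mm outer diameter, wall 2.5 mm, mesh floor, 38 mm high, 0.12 kg. Its lowest 8 mm is a skirt (46 mm wide, bevelled to 42) that drops into the rim below (51 mm inner) until its shoulder rests on it; each seated sieve adds 30 mm. Stands loose on the worktop, left of the shaker. Point: its centre, on the axis, 19 mm above its foot, 11 mm above its shoulder; z up
- pan_rim (a point): centre of the upper rim of the steel receiving pan (56 mm outer, 51 mm inner diameter) on the left end of the shaker, 62 mm above the worktop. The shaker is a fixed box, 125 mm deep (x), 255 mm wide (y), 36 mm high, turned up to 0.2 rad. Axes: the shaker's, x to its back, y to its left, z up. Seated, the lower sieve's centre is 11 mm, the upper's 41 mm above this point, the stack's top 60 mm
- plunger_top (a point): centre of the flat top of the run plunger: a plain grey round cap, 38 mm wide, 10 mm thick, on a 14 mm stem at the right end of the shaker, 160 mm from the pan's axis along the shaker's -y; 76 mm above the worktop when up. It moves with the plunger. The lower 10 mm of the visible stem is dark, the rest bright: at half stroke the dark part has just gone into the bush
- run_plunger (a joint): travel of the run plunger in m: 0 up, 0.020 right down at its stop, growing as it is pressed straight down. A spring pushes it back up: it begins to move at about 2 N, needs about 5 N at half stroke and 8 N at the stop. It does not latch.
- jar: small closed cream jar with a dark lid, 44 mm wide and 35 mm high, on the worktop near its front edge, in front of the shaker and sieves; a bystander. Origin at the centre of its underside.
- tall_bottle: amber bottle with a white cap, 50 mm wide and 119 mm high, behind the shaker; a bystander. Origin at the centre of its underside.
- label_roll: roll of paper labels lying flat, 68 mm wide and 29 mm high, behind the sieves; a bystander. Origin at the centre of its underside.

How it is judged:
By the outcome, as a careful person would: the job done as asked, in the order asked, and still so for the second after the job is handed in, while the arm keeps its last pose, push and grip.
It also fails if it takes over 58 s, if anything falls off the work surface, if the arm or the gripper's body presses on something with over 40 N, if the wrist force passes 120 N, or if a joint passes its speed limit or range.

## Robot

A 6-joint arm with a two-finger parallel gripper is mounted at the origin on a cart in front of the work surface, level with it; the furniture and walls round the work are solid. World frame = base frame: x ahead of the robot, y to its left, z up, the work surface at z = 0. Lengths are in m, angles in rad, forces in N, time in s.
With the tool pointing down it reaches from about 0.35 to 0.775 m from the base axis. Payload 7.3 kg.
Tool frame: the origin (TCP) lies at the very end of the fingers, on their centre line; the grasp point (between the pads) lies 19 mm behind it; z points along the fingers, y is the line along which they close (so a half turn about z gives the same grasp; the last joint's range is limited). The gripper opens to 92 mm and grips with 3 to 60 N. Pads are 19 mm wide; open, the fingers measure 130 mm over their backs; the gripper's body (75 mm by 190 mm) begins 47 mm behind the grasp point.
Start: joints at [-1.294, 0.342, 1.524, -0, 1.275, -0.146], TCP at [0.215, -0.479, 0.227] pointing down, gripper open.
Joint ranges: [-2.53, 2.53], [-0.77, 2.02], [0.04, 2.7], [-1, 4.14], [0.28, 2.66], [-3.11, 3.11]. Speed limits (rad/s): [2.57, 2.57, 3.14, 3.14, 3.14, 3.14].

## Interface

Orientations are given as [roll, pitch, yaw] about the fixed x, y, z axes, in that order (R = Rz(yaw) Ry(pitch) Rx(roll)).
In Python, from cell import robot gives the robot as it stands. The module is installed in compiled form; this text tells all that it offers.
- The arm moves only by the tool arm_command, never from a script. Its argument "moves" is a list of rows, each a list of 3 entries, a list of its own where there are three numbers: the shift along the tool's x, y, z in m, then the turn, a rotation vector about the tool's x, y, z in rad, then the finger opening in m, from 0 to 0.0918. In form: [[[dx, dy, dz], [ax, ay, az], claw], ...]. A call has exactly 5 rows; each row is the pose to reach, as a shift and turn from the pose commanded when the call began, along the tool's axes at that moment; what a row does not reach only later rows make up. A row lasts 1/10 s, in which the tool goes at most 50 mm and 8.59 degrees, less where a joint would pass 70% of its speed; a pose out of reach is approached as far as the arm can. A call with a gripper value outside its range is refused whole. The fingers move at their own pace and stop on an object; "squeeze" is the grip in N (left out, the last holds). Time passes only in rows, so rows that repeat a pose let the fingers close, or fill a call up. It gives the time, the measured TCP pose, the force, the opening and the grip force at its end, in the units of the state.
- robot.observe(): the state, without advancing time (a new reading comes with each control period).
- robot.read_camera(name): name is "scene" or "side" or "wrist"; returns the picture (384x512x3 uint8, red, green, blue); there is no depth.
- robot.camera_model(name): a dict with "fx", "fy", "cx", "cy" (pixels), "R" (3x3) and "t" (3): a world point X has camera coordinates R X + t. Camera axes: x right, y down, z forward; pixel columns grow to the right and rows downward; lengths in m; the calibration is good to about 2 mm. A picture is of the moment at which its call begins: read the wrist's pose just before it. camera_model takes no time and is no camera call; for the wrist camera it gives the pose at the moment of the call.
- robot.hand_in(): hands the job in; it is judged then, once.
The state is a dict: "time": time; "qpos": joint angles; "qvel": joint speeds; "joint_efforts": joint torques, N m; "tool_pos": TCP position; "tool_rot": TCP orientation; "contact_force": force on the tool from outside, world axes, zero at the start; "torque": the same for the moment, N m; "opening": finger opening in m; "grip_force": force on a finger pad.
Only numpy, scipy, OpenCV 4.12 (cv2) and the standard library are available. Lean on these libraries where they do the work, as an engineer would, in place of code of your own. Each camera call takes 0.05 s, during which the arm holds its last target. There are 200 camera calls.

## Working session

There is one attempt and no reset: what is moved stays moved. The work goes in short steps, Python scripts to look and compute and a tool call to move; the robot and the scene stay as the last step left them, time stands still between calls to the robot, and variables do not carry over. Pictures are saved under pics/ and viewed, at most 10 in all, crops included, and the job is handed in when it is done.

Besides the shell and the picture viewer there is one more tool, called after ">>>" as name([rows], argument=value, ...), one row to a line, values as JSON. arm_command: Moves the arm, as the interface text tells. Its arguments: {"type":"object","properties":{"moves":{"type":"array"},"squeeze":{"type":"number"}},"required":["moves"]}

```bash
mkdir -p pics
cat > h.py <<'E'
import numpy as np, cv2
from cell import robot
def snap(n,f):
    m=robot.camera_model(n); im=robot.read_camera(n); cv2.imwrite(f,cv2.cvtColor(im,cv2.COLOR_RGB2BGR)); return m,im
def ray(m,u,v,z):
    R=np.array(m["R"]);t=np.array(m["t"]);c=-R.T@t
    d=R.T@np.array([(u-m["cx"])/m["fx"],(v-m["cy"])/m["fy"],1]); return c+d*(z-c[2])/d[2]
def proj(m,X):
    p=np.array(m["R"])@X+np.array(m["t"]); return m["fx"]*p[0]/p[2]+m["cx"],m["fy"]*p[1]/p[2]+m["cy"]
E
python3 - <<'E'
from h import *
for n in("scene","side"):
    m,im=snap(n,f"pics/{n}0.png"); print(n,{k:np.round(v,3).tolist() for k,v in m.items()}, -np.array(m["R"]).T@m["t"])
a=[cv2.imread(f"pics/{n}0.png") for n in("scene","side")]
print(robot.observe())
E
```

```text
scene {'fx': 486.144, 'fy': 486.144, 'cx': 260.962, 'cy': 192.592, 'R': [[0.628, -0.779, -0.001], [-0.378, -0.304, -0.874], [0.681, 0.549, -0.485]], 't': [-0.232, 0.275, 1.132]} [-0.52081431 -0.71797331  0.78965584]
side {'fx': 374.974, 'fy': 374.974, 'cx': 251.359, 'cy': 186.855, 'R': [[-0.838, -0.546, -0.006], [-0.233, 0.367, -0.901], [0.494, -0.753, -0.434]], 't': [0.459, 0.17, 0.792]} [0.03294292 0.78534962 0.49972865]
{'time': 0.1, 'qpos': array([-1.29404039e+00,  3.42634827e-01,  1.52492328e+00, -7.14484619e-06,
        1.27539526e+00, -1.45974169e-01]), 'qvel': array([ 0.00016403,  0.00032478, -0.00256554,  0.00089316, -0.00207644,
        0.00131014]), 'joint_efforts': array([ 1.65676120e-03, -4.32006490e+01, -2.44692779e+01,  7.19185523e-02,
        5.25902468e-02, -6.14501892e-05]), 'tool_pos': array([ 0.21531254, -0.47841856,  0.22612329]), 'tool_rot': array([-3.14024542e+00, -1.91164414e-04,  4.22732064e-01]), 'contact_force': array([ 0.22613655, -0.35111256, -0.1106987 ]), 'torque': array([-0.00469987, -0.0026073 , -0.00646805]), 'grip_force': 0.0, 'opening': 0.091793516700571}
```

View pics/scene0.png

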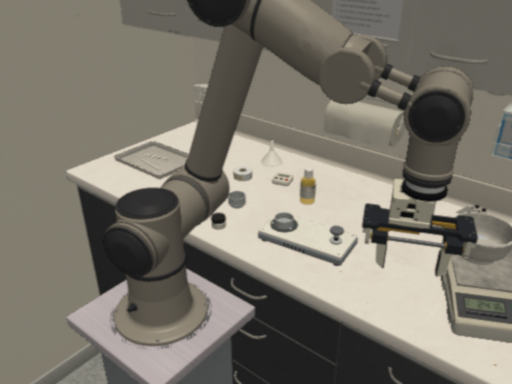

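View pics/side0.png

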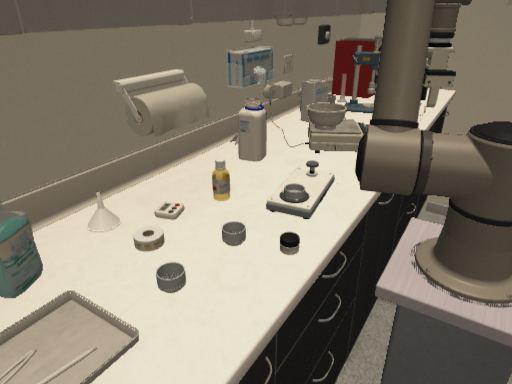

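Scene: sieve (237,199), jar (218,220), pan (284,222), plunger (337,231). Side: sieves (234,233) and (171,277), pan (294,193), plunger top (312,164), jar (289,243), roll (149,238), bottle (221,182). Next I enlarge the side view and one crop of the scene view.

Run:
```python
from h import *
a=cv2.imread("pics/side0.png")[145:305,130:345]; b=cv2.imread("pics/scene0.png")[180:265,195:365]
cv2.imwrite("pics/c1.png",cv2.resize(a,None,fx=3.7,fy=3.7,interpolation=2)); 
cv2.imwrite("pics/c2.png",cv2.resize(b,None,fx=4,fy=4,interpolation=2))
m=robot.camera_model("side"); s=robot.camera_model("scene")
for n,u,v,z in [("A",234,227,.038),("B",171,270,.038),("pan",294,189,.062),("pl",312,164,.076),("jar",289,238,.035),("bot",221,163,.119),("roll",149,233,.029)]: print(n,ray(m,u,v,z))
for n,u,v,z in [("A",237,196,.038),("pan",284,218,.062),("pl",337,230,.076),("jar",218,217,.035),("bot",308,173,.119)]: print(n,ray(s,u,v,z))
```

```text
A [0.47487194 0.1859492  0.038     ]
B [0.48670249 0.38044548 0.038     ]
pan [ 0.42797645 -0.02329854  0.062     ]
pl [ 0.44788298 -0.17682634  0.076     ]
jar [0.34790151 0.15385517 0.035     ]
bot [0.61580556 0.04487389 0.119     ]
roll [0.63393056 0.30116893 0.029     ]
A [0.46943684 0.17789556 0.038     ]
pan [ 0.42592397 -0.03754026  0.062     ]
pl [ 0.44760671 -0.19614944  0.076     ]
jar [0.34413304 0.14197117 0.035     ]
bot [0.60705143 0.00657504 0.119     ]
```

View pics/c1.png

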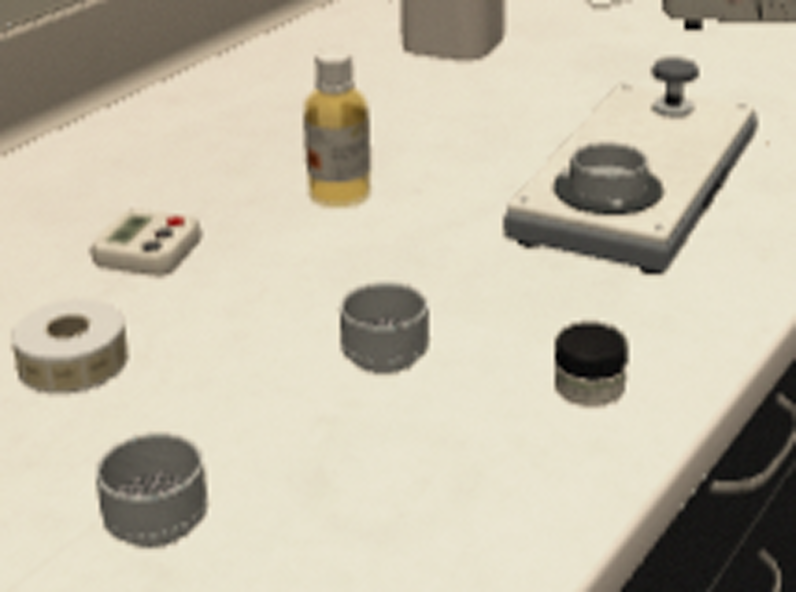

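View pics/c2.png

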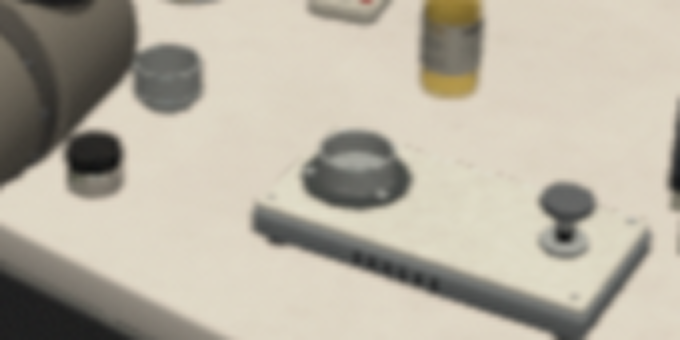

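A, B, pan rim and plunger are all clear in the crops: in crop 1 A's rim centre is (385,307), B's (152,466), pan's (609,162) and the plunger top (676,68). In crop 2 A is (168,62), pan (357,149) and plunger (567,199). I work out positions from these while moving towards the pan.

>>> arm_command([
  [[0.04,-0.03,0],[0,0,0.1],0.09],
  [[0.08,-0.06,0],[0,0,0.2],0.09],
  [[0.12,-0.085,0],[0,0,0.3],0.09],
  [[0.16,-0.115,0],[0,0,0.4],0.09],
  [[0.195,-0.142,0],[0,0,0.423],0.09],
])

```text
time: 0.6
tool_pos: [0.3355, -0.2671, 0.2265]
tool_rot: [-3.141, 0.0, -0.003]
contact_force: [1.6, 0.6, -0.4]
opening: 0.0903
grip_force: 0.0
```

Run:
```python
from h import *
m=robot.camera_model("side"); s=robot.camera_model("scene")
S=lambda u,v:((u+.5)/3.7-.5+130,(v+.5)/3.7-.5+145)
C=lambda u,v:((u+.5)/4-.5+195,(v+.5)/4-.5+180)
P={"A":(.038,(385,307),(168,62)),"B":(.038,(152,466),None),"pan":(.062,(609,162),(357,149)),"pl":(.076,(676,68),(567,199))}
for k,(z,a,b) in P.items(): print(k,ray(m,*S(*a),z).round(4), ray(s,*C(*b),z).round(4) if b else "")
o=robot.observe();print(o["tool_pos"],o["tool_rot"],o["qpos"])
```

```text
A [0.4739 0.1885 0.038 ] [0.4729 0.1825 0.038 ]
B [0.4859 0.382  0.038 ] 
pan [ 0.4291 -0.0268  0.062 ] [ 0.4305 -0.0337  0.062 ]
pl [ 0.4503 -0.1845  0.076 ] [ 0.4492 -0.1933  0.076 ]
[ 0.33551929 -0.26709961  0.22648686] [-3.14103192e+00  1.63588759e-04 -3.42600733e-03] [-8.51637504e-01  1.65615670e-01  1.76625325e+00  2.65167259e-04
  1.21025254e+00  7.22491263e-01]
```

>>> arm_command([
  [[0.015,-0.045,0],[0,0,0],0.09],
  [[0.03,-0.09,0],[0,0,0],0.09],
  [[0.04,-0.135,0],[0,0,0],0.09],
  [[0.055,-0.18,0],[0,0,0],0.09],
  [[0.055,-0.18,0],[0,0,0],0.09],
])

```text
time: 1.1
tool_pos: [0.3906, -0.0843, 0.2266]
tool_rot: [-3.14, -0.0, 0.007]
contact_force: [-0.1, -0.0, -0.0]
opening: 0.09
grip_force: 0.0
```

Run:
```python
from h import *
m,im=snap("wrist","pics/w1.png"); print({k:np.round(v,3).tolist() for k,v in m.items()},-np.array(m["R"]).T@m["t"])
for X in([.43,-.03,.062],[.45,-.19,.076],[.473,.185,.038]): print(proj(m,X))
```

```text
{'fx': 288.633, 'fy': 288.633, 'cx': 259.307, 'cy': 197.237, 'R': [[0.006, -1.0, -0.002], [-0.959, -0.006, 0.283], [-0.283, 0.001, -0.959]], 't': [-0.086, 0.338, 0.501]} [ 0.46658316 -0.08429103  0.38476746]
(np.float64(210.81986188865932), np.float64(146.1054601699496))
(np.float64(361.35605008016023), np.float64(129.23906833041877))
(np.float64(25.170554862716187), np.float64(104.68217044963507))
```

View pics/w1.png

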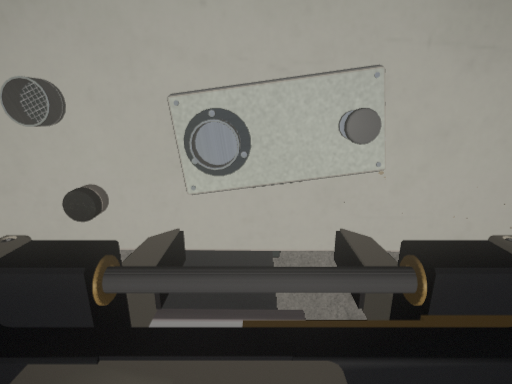

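Wrist view: pan rim near (214,143), plunger cap top near (363,126), A's rim near (25,101), jar at (83,204). Enlarging for sub-pixel centres.

Run:
```python
from h import *
a=cv2.imread("pics/w1.png"); f=lambda x0,y0,w,h,k:cv2.convertScaleAbs(cv2.resize(a[y0:y0+h,x0:x0+w],None,fx=k,fy=k,interpolation=2),alpha=1.4)
cv2.imwrite("pics/w1c.png",np.hstack([f(180,100,80,80,5),f(330,90,80,80,5)]))
```

```text
(no output)
```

View pics/w1c.png

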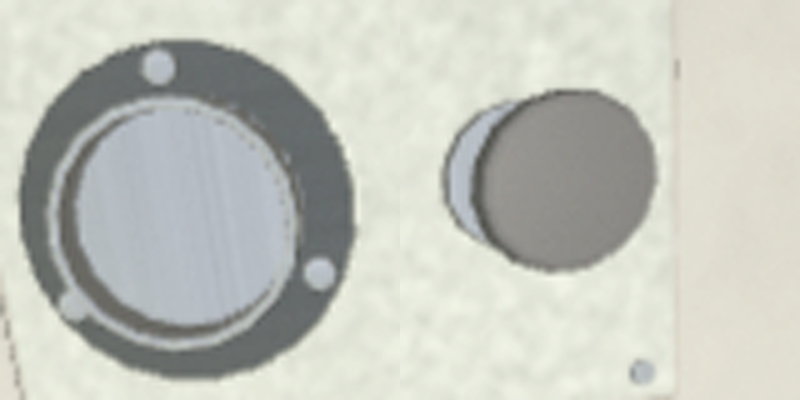

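Run:
```python
from h import *
m=robot.camera_model("wrist");o=robot.observe();print(o["tool_pos"],o["tool_rot"])
p=ray(m,214.2,144.2,.062);q=ray(m,363.2,125.6,.076);print(p,q,np.hypot(*(p-q)[:2]),np.arctan2(*(q-p)[[0,1]]),ray(m,25,101,.038))
```

```text
[ 0.39027744 -0.08667883  0.22659509] [-3.14139311e+00  3.14716668e-04  5.83038371e-03]
[ 0.43181312 -0.03653795  0.062     ] [ 0.45320135 -0.19425896  0.076     ] 0.15916461208364557 3.0068068366452048 [0.47692608 0.18116887 0.038     ]
```

>>> arm_command([
  [[0.014,-0.044,0],[0,0,0],0.09],
  [[0.028,-0.088,0.01],[0,0,0],0.09],
  [[0.042,-0.132,0.02],[0,0,0],0.09],
  [[0.056,-0.176,0.025],[0,0,0],0.09],
  [[0.07,-0.22,0.03],[0,0,0.006],0.09],
])

```text
time: 1.65
tool_pos: [0.4607, 0.131, 0.1961]
tool_rot: [3.141, 0.0, -0.008]
contact_force: [0.5, -0.6, -0.6]
opening: 0.09
grip_force: 0.0
```

>>> arm_command([
  [[0.008,-0.025,0.03],[0,0,0],0.09],
  [[0.016,-0.049,0.06],[0,0,0],0.09],
  [[0.016,-0.049,0.09],[0,0,0],0.09],
  [[0.016,-0.049,0.09],[0,0,0],0.09],
  [[0.016,-0.049,0.09],[0,0,0],0.09],
])

```text
time: 2.15
tool_pos: [0.4767, 0.1784, 0.1068]
tool_rot: [3.141, 0.001, -0.008]
contact_force: [0.4, -0.8, 0.7]
opening: 0.0899
grip_force: 0.0
```

Run:
```python
from h import *
o=robot.observe();print(o["tool_pos"],o["tool_rot"])
m,im=snap("wrist","pics/w2.png"); print(-np.array(m["R"]).T@m["t"])
np.save("m2.npy",m,allow_pickle=True)
for X in([.474,.183,.038],[.486,.382,.038]): print(proj(m,X))
```

```text
[0.47665239 0.17841519 0.10678297] [ 3.14097789e+00  1.16239259e-03 -7.65080767e-03]
[0.55282514 0.17763057 0.2648385 ]
(np.float64(253.66671541559552), np.float64(210.59743960265936))
(np.float64(11.10563118554711), np.float64(198.736093405431))
```

View pics/w2.png

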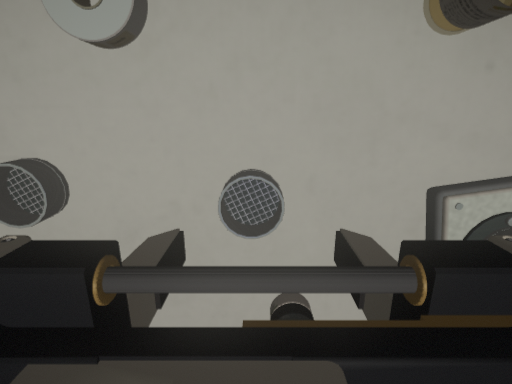

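A's rim is centred at (251,206), B's about (14,196); this gives A ≈ (0.478, 0.185), B ≈ (0.488, 0.380). Descending on A.

>>> arm_command([
  [[0.001,-0.0065,0.025],[0,0,0],0.09],
  [[0.001,-0.0065,0.05],[0,0,0],0.09],
  [[0.001,-0.0065,0.075],[0,0,0],0.09],
  [[0.001,-0.0065,0.094],[0,0,0],0.09],
  [[0.001,-0.0065,0.094],[0,0,0],0.07],
], squeeze=20)

```text
time: 2.7
tool_pos: [0.4773, 0.1851, 0.0124]
tool_rot: [3.141, 0.001, -0.007]
contact_force: [-0.1, -0.2, 0.3]
opening: 0.0857
grip_force: 0.0
```

>>> arm_command([
  [[0,0,0],[0,0,0],0.06],
  [[0,0,0],[0,0,0],0.05],
  [[0,0,0],[0,0,0],0.05],
  [[0,0,0],[0,0,0],0.05],
  [[0,0,0],[0,0,0],0.05],
])

```text
time: 3.2
tool_pos: [0.4782, 0.1861, 0.0138]
tool_rot: [-3.141, -0.002, -0.006]
contact_force: [-1.1, -1.6, 7.0]
opening: 0.0564
grip_force: 20.0
```

>>> arm_command([
  [[0,0,0],[0,0,0],0.05],
  [[0,0,0],[0,0,0],0.05],
  [[0,0,0],[0,0,0],0.05],
  [[0,0,0],[0,0,0],0.05],
  [[0,0,0],[0,0,0],0.05],
])

```text
time: 3.7
tool_pos: [0.4781, 0.1861, 0.0138]
tool_rot: [-3.141, -0.002, -0.006]
contact_force: [-0.4, -1.6, 7.1]
opening: 0.0559
grip_force: 20.0
```

>>> arm_command([
  [[0,0,-0.02],[0,0,0],0.05],
  [[0,0,-0.06],[0,0,0],0.05],
  [[0,0.03,-0.1],[0,0,0],0.05],
  [[-0.02,0.075,-0.11],[0,0,0],0.05],
  [[-0.03,0.12,-0.11],[0,0,0],0.05],
])

```text
time: 4.2
tool_pos: [0.4466, 0.0656, 0.1248]
tool_rot: [3.141, -0.004, -0.004]
contact_force: [0.3, -0.9, -0.9]
opening: 0.0564
grip_force: 20.0
```

>>> arm_command([
  [[-0.008,0.04,0],[0,0,0],0.05],
  [[-0.015,0.08,0],[0,0,0],0.05],
  [[-0.015,0.1,0],[0,0,0],0.05],
  [[-0.015,0.1,0],[0,0,0],0.05],
  [[-0.015,0.1,0],[0,0,0],0.05],
])

```text
time: 4.7
tool_pos: [0.431, -0.0335, 0.1228]
tool_rot: [-3.141, -0.0, -0.008]
contact_force: [-0.5, 0.4, -0.9]
opening: 0.0561
grip_force: 20.0
```

Run:
```python
from h import *
o=robot.observe();print(o["tool_pos"],o["tool_rot"])
m,im=snap("wrist","pics/w3.png"); m2=dict(m);
t=o["tool_pos"]
print("rim at tcp",proj(m,t+[0,0,.024]),"pan",proj(m,[.4317,-.034,.062]),"foot",proj(m,t-[0,0,.014]))
k=im[130:330,130:390]; cv2.imwrite("pics/w3c.png",cv2.cvtColor(cv2.resize(k,None,fx=3,fy=3,interpolation=2),cv2.COLOR_RGB2BGR))
```

```text
[ 0.43099449 -0.03350893  0.12280987] [-3.14135184e+00 -8.45874437e-05 -7.50084189e-03]
rim at tcp (np.float64(259.0505046251736), np.float64(264.272003497421)) pan (np.float64(259.8430618025405), np.float64(209.93966522788986)) foot (np.float64(259.1546138049781), np.float64(234.53698531769))
```

View pics/w3c.png

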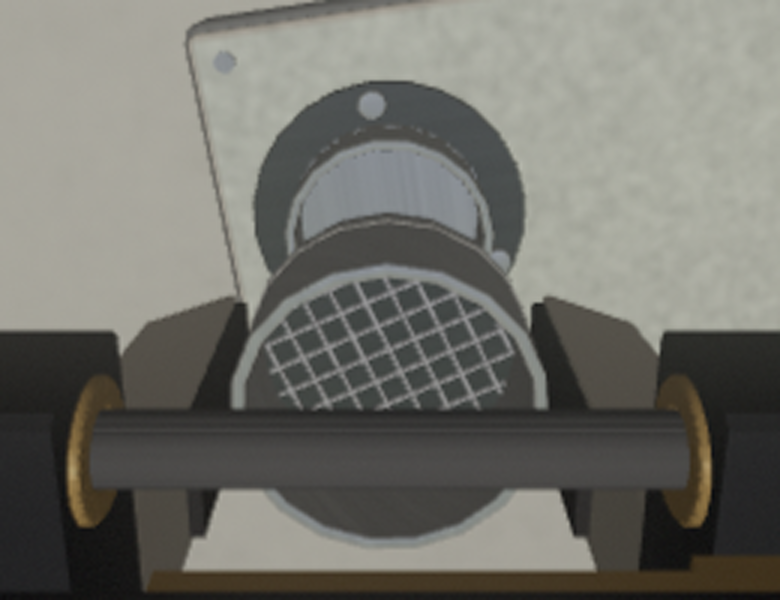

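Sieve rim (crop 390,406) is centred on the TCP within 0.3 mm; the pan rim (crop 389,240) lies as predicted. Lowering.

>>> arm_command([
  [[0.001,0,0.02],[0,0,0],0.05],
  [[0.001,0,0.038],[0,0,0],0.05],
  [[0.001,0,0.044],[0,0,0],0.05],
  [[0.001,0,0.05],[0,0,0],0.05],
  [[0.001,0,0.054],[0,0,0],0.05],
])

```text
time: 5.25
tool_pos: [0.4323, -0.0331, 0.0687]
tool_rot: [3.141, -0.0, -0.005]
contact_force: [-0.0, 0.6, -0.4]
opening: 0.0559
grip_force: 20.0
```

>>> arm_command([
  [[0,0,0.001],[0,0,0],0.05],
  [[0,0,0.001],[0,0,0],0.05],
  [[0,0,0.001],[0,0,0],0.05],
  [[0,0,0.001],[0,0,0],0.05],
  [[0,0,0.001],[0,0,0],0.05],
])

```text
time: 5.75
tool_pos: [0.4322, -0.0338, 0.0679]
tool_rot: [3.141, -0.001, -0.006]
contact_force: [-0.5, 1.2, -1.4]
opening: 0.0559
grip_force: 20.0
```

>>> arm_command([
  [[0,0,0],[0,0,0],0.06],
  [[0,0,0],[0,0,0],0.07],
  [[0,0,0],[0,0,0],0.08],
  [[0,0,0],[0,0,0],0.09],
  [[0,0,0],[0,0,0],0.09],
])

```text
time: 6.25
tool_pos: [0.4321, -0.0337, 0.0677]
tool_rot: [3.142, -0.0, -0.006]
contact_force: [-0.4, 0.9, -0.3]
opening: 0.0871
grip_force: 0.0
```

>>> arm_command([
  [[0,0,-0.01],[0,0,0],0.09],
  [[0,0,-0.04],[0,0,0],0.09],
  [[0,0,-0.08],[0,0,0],0.09],
  [[0,0,-0.11],[0,0,0],0.09],
  [[0,0,-0.11],[0,0,0],0.09],
])

```text
time: 6.75
tool_pos: [0.4344, -0.0342, 0.1822]
tool_rot: [3.139, -0.009, -0.006]
contact_force: [-0.1, 0.9, -0.4]
opening: 0.0899
grip_force: 0.0
```

Run:
```python
from h import *
o=robot.observe();print(o["tool_pos"],o["tool_rot"],o["opening"])
m,im=snap("wrist","pics/w4.png"); m2,s=snap("side","pics/s4.png")
print("rim pred",proj(m,[.4318,-.0337,.092]),"B",proj(m,[.488,.38,.038]), proj(m2,[.4318,-.0337,.092]))
w=cv2.resize(im[130:290,160:360],(400,320)); q=cv2.resize(s[160:224,255:335],(400,320),interpolation=2)
cv2.imwrite("pics/w4c.png",cv2.cvtColor(np.hstack([w,q]),cv2.COLOR_RGB2BGR))
```

```text
[ 0.43443517 -0.03418128  0.18217803] [ 3.13932598 -0.00868156 -0.00608107] 0.08993569287254452
rim pred (np.float64(258.51965860467885), np.float64(203.69294575788402)) B (np.float64(-143.51736829898607), np.float64(138.89146282581487)) (np.float64(295.00982678415556), np.float64(177.00289534421316))
```

View pics/w4c.png

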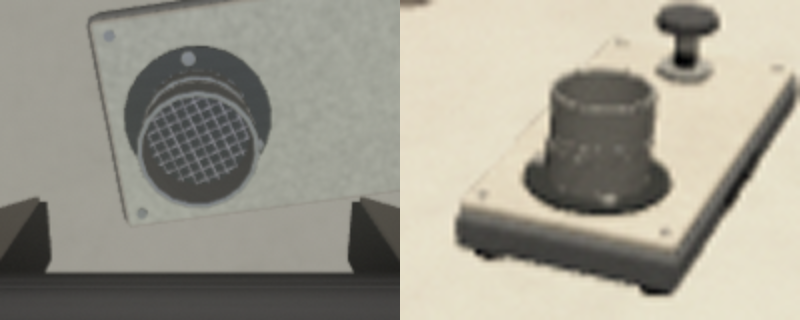

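The lower sieve is seated upright, rim at (259,204) exactly where a seated rim is predicted. Now to B.

>>> arm_command([
  [[0.006,-0.045,0],[0,0,0],0.09],
  [[0.012,-0.09,0],[0,0,0],0.09],
  [[0.018,-0.135,0],[0,0,0],0.09],
  [[0.024,-0.18,0],[0,0,0],0.09],
  [[0.03,-0.22,0],[0,0,0],0.09],
])

```text
time: 7.35
tool_pos: [0.4625, 0.1881, 0.1764]
tool_rot: [3.141, 0.003, -0.006]
contact_force: [0.6, -1.2, -0.2]
opening: 0.0901
grip_force: 0.0
```

>>> arm_command([
  [[0.006,-0.043,0.01],[0,0,0],0.09],
  [[0.012,-0.086,0.03],[0,0,0],0.09],
  [[0.018,-0.129,0.05],[0,0,0],0.09],
  [[0.024,-0.17,0.065],[0,0,0],0.09],
  [[0.024,-0.194,0.075],[0,0,0],0.09],
])

```text
time: 7.85
tool_pos: [0.4874, 0.3821, 0.0993]
tool_rot: [3.14, 0.004, -0.005]
contact_force: [0.4, 0.4, 1.0]
opening: 0.0898
grip_force: 0.0
```

>>> arm_command([
  [[0,0,0],[0,0,0],0.09],
  [[0,0,0],[0,0,0],0.09],
  [[0,0,0],[0,0,0],0.09],
  [[0,0,0],[0,0,0],0.09],
  [[0,0,0],[0,0,0],0.09],
])

```text
time: 8.35
tool_pos: [0.4891, 0.3792, 0.1033]
tool_rot: [-3.141, -0.001, -0.007]
contact_force: [0.5, -0.7, 0.7]
opening: 0.09
grip_force: 0.0
```

Run:
```python
from h import *
o=robot.observe();t=o["tool_pos"];print(t,o["tool_rot"])
m,im=snap("wrist","pics/w5.png")
g=cv2.cvtColor(im,cv2.COLOR_RGB2GRAY); u,v=proj(m,[.4885,.3795,.038]);print(u,v)
c=cv2.HoughCircles(cv2.GaussianBlur(g[140:265],(3,3),0),cv2.HOUGH_GRADIENT_ALT,1,20,param1=150,param2=.6,minRadius=20,maxRadius=50)
if c is not None:
  for x in c[0]: print(x+[0,140,0], ray(m,x[0],x[1]+140,.038))
```

```text
[0.48908385 0.37919221 0.10332993] [-3.14132113e+00 -7.55151941e-04 -7.47113238e-03]
258.8718771823457 209.67898623438097
[257.         208.          32.63366318] [0.48995949 0.38101525 0.038     ]
```

Circle found at (257,208), radius 33 px as expected: B = (0.490, 0.381).

>>> arm_command([
  [[0.001,-0.002,0.025],[0,0,0],0.09],
  [[0.001,-0.002,0.05],[0,0,0],0.09],
  [[0.001,-0.002,0.075],[0,0,0],0.09],
  [[0.001,-0.002,0.09],[0,0,0],0.09],
  [[0.001,-0.002,0.09],[0,0,0],0.07],
])

```text
time: 8.9
tool_pos: [0.4886, 0.381, 0.0107]
tool_rot: [3.139, 0.003, -0.007]
contact_force: [-0.5, -0.0, -0.0]
opening: 0.086
grip_force: 0.0
```

>>> arm_command([
  [[0,0,0],[0,0,0],0.06],
  [[0,0,0],[0,0,0],0.05],
  [[0,0,0],[0,0,0],0.05],
  [[0,0,0],[0,0,0],0.05],
  [[0,0,0],[0,0,0],0.05],
])

```text
time: 9.4
tool_pos: [0.4902, 0.3822, 0.0138]
tool_rot: [-3.141, -0.002, -0.006]
contact_force: [-0.2, -0.9, 4.5]
opening: 0.056
grip_force: 20.0
```

>>> arm_command([
  [[0,0,0],[0,0,0],0.05],
  [[0,0,0],[0,0,0],0.05],
  [[0,0,0],[0,0,0],0.05],
  [[0,0,0],[0,0,0],0.05],
  [[0,0,0],[0,0,0],0.05],
])

```text
time: 9.9
tool_pos: [0.4902, 0.3822, 0.0137]
tool_rot: [-3.141, -0.001, -0.006]
contact_force: [-0.2, -1.8, 5.8]
opening: 0.0559
grip_force: 20.0
```

>>> arm_command([
  [[0,0,-0.02],[0,0,0],0.05],
  [[0,0,-0.06],[0,0,0],0.05],
  [[0,0.025,-0.1],[0,0,0],0.05],
  [[-0.01,0.06,-0.13],[0,0,0],0.05],
  [[-0.016,0.105,-0.14],[0,0,0],0.05],
])

```text
time: 10.4
tool_pos: [0.4738, 0.2776, 0.1559]
tool_rot: [-3.139, -0.006, -0.004]
contact_force: [1.5, -0.0, -1.3]
opening: 0.056
grip_force: 20.0
```

>>> arm_command([
  [[-0.006,0.045,0],[0,0,0],0.05],
  [[-0.012,0.09,0],[0,0,0],0.05],
  [[-0.018,0.135,0],[0,0,0],0.05],
  [[-0.024,0.18,0],[0,0,0],0.05],
  [[-0.03,0.225,0],[0,0,0],0.05],
])

```text
time: 10.9
tool_pos: [0.4409, 0.0508, 0.1528]
tool_rot: [3.142, -0.0, -0.006]
contact_force: [1.6, -0.3, -0.5]
opening: 0.056
grip_force: 20.0
```

>>> arm_command([
  [[-0.005,0.04,0],[0,0,0],0.05],
  [[-0.01,0.086,0],[0,0,0],0.05],
  [[-0.01,0.086,0],[0,0,0],0.05],
  [[-0.01,0.086,0],[0,0,0],0.05],
  [[-0.01,0.086,0],[0,0,0],0.05],
])

```text
time: 11.4
tool_pos: [0.431, -0.0328, 0.1526]
tool_rot: [-3.141, 0.0, -0.006]
contact_force: [-0.4, -0.4, -0.6]
opening: 0.0562
grip_force: 20.0
```

Run:
```python
from h import *
o=robot.observe();t=o["tool_pos"];print(t,o["tool_rot"],o["contact_force"])
m,im=snap("wrist","pics/w6.png")
print("rim at tcp",proj(m,t+[0,0,.024]),"lower rim",proj(m,[.4318,-.0337,.092]))
k=im[130:330,130:390]; cv2.imwrite("pics/w6c.png",cv2.cvtColor(cv2.resize(k,None,fx=3,fy=3,interpolation=2),cv2.COLOR_RGB2BGR))
```

```text
[ 0.43101983 -0.0327801   0.15264976] [-3.14122020e+00  1.52364927e-04 -5.65909607e-03] [-0.3900633  -0.39825733 -0.62381275]
rim at tcp (np.float64(259.0567497132487), np.float64(264.2650850458291)) lower rim (np.float64(260.3948798888515), np.float64(209.89178727232618))
```

View pics/w6c.png

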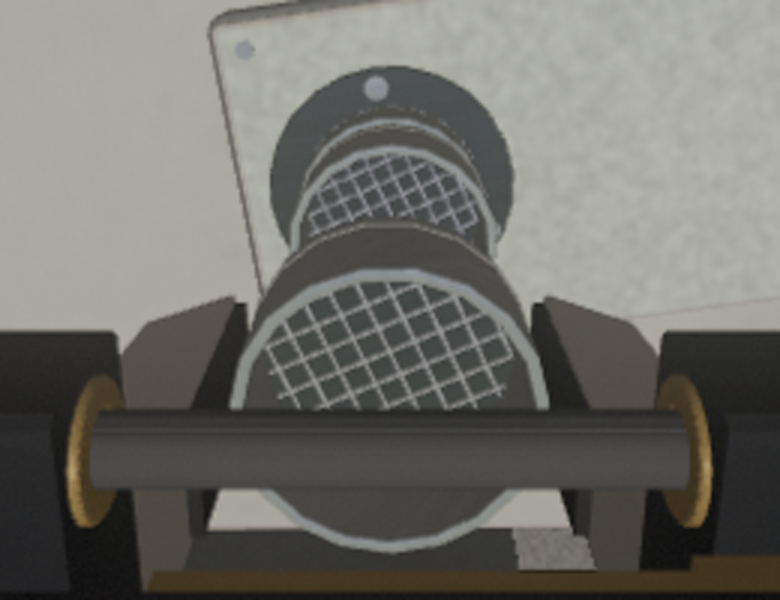

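The held sieve's rim (crop 390,411) sits about 1.2 mm toward -x of the TCP, and the lower rim (crop 393,246) about 1 mm nearer than predicted. That leaves a correction of about (+1, -1) mm. Lowering.

>>> arm_command([
  [[0.001,0.001,0.02],[0,0,0],0.05],
  [[0.001,0.001,0.038],[0,0,0],0.05],
  [[0.001,0.001,0.044],[0,0,0],0.05],
  [[0.001,0.001,0.05],[0,0,0],0.05],
  [[0.001,0.001,0.054],[0,0,0],0.05],
])

```text
time: 11.95
tool_pos: [0.4324, -0.0341, 0.0987]
tool_rot: [3.141, -0.0, -0.005]
contact_force: [-0.0, -0.2, -1.0]
opening: 0.0562
grip_force: 20.0
```

>>> arm_command([
  [[0,0,0.001],[0,0,0],0.05],
  [[0,0,0.001],[0,0,0],0.05],
  [[0,0,0.001],[0,0,0],0.05],
  [[0,0,0.001],[0,0,0],0.05],
  [[0,0,0.001],[0,0,0],0.05],
])

```text
time: 12.45
tool_pos: [0.4322, -0.0348, 0.0979]
tool_rot: [3.141, -0.0, -0.006]
contact_force: [0.4, 0.1, -0.8]
opening: 0.0561
grip_force: 20.0
```

>>> arm_command([
  [[0,0,0],[0,0,0],0.06],
  [[0,0,0],[0,0,0],0.07],
  [[0,0,0],[0,0,0],0.08],
  [[0,0,0],[0,0,0],0.09],
  [[0,0,0],[0,0,0],0.09],
])

```text
time: 12.95
tool_pos: [0.4321, -0.0347, 0.0977]
tool_rot: [3.141, -0.0, -0.006]
contact_force: [-0.1, 0.1, -0.2]
opening: 0.0868
grip_force: 0.0
```

>>> arm_command([
  [[0,0,-0.01],[0,0,0],0.09],
  [[0,0,-0.04],[0,0,0],0.09],
  [[0,0,-0.08],[0,0,0],0.09],
  [[0,0,-0.12],[0,0,0],0.09],
  [[0,0,-0.12],[0,0,0],0.09],
])

```text
time: 13.45
tool_pos: [0.4348, -0.0353, 0.2233]
tool_rot: [3.139, -0.011, -0.006]
contact_force: [-0.1, -0.1, -0.3]
opening: 0.0901
grip_force: 0.0
```

>>> arm_command([
  [[0.005,0.045,0],[0,0,0],0.06],
  [[0.01,0.09,0],[0,0,0],0.03],
  [[0.015,0.13,0],[0,0,0],0],
  [[0.018,0.157,0.02],[0,0,0],0],
  [[0.018,0.157,0.05],[0,0,0],0],
])

```text
time: 13.95
tool_pos: [0.4502, -0.1957, 0.1682]
tool_rot: [3.138, -0.004, -0.01]
contact_force: [-0.2, 0.5, -1.3]
opening: 0.0548
grip_force: 0.0
```

>>> arm_command([
  [[0,0,0],[0,0,0],0],
  [[0,0,0],[0,0,0],0],
  [[0,0,0],[0,0,0],0],
  [[0,0,0],[0,0,0],0],
  [[0,0,0],[0,0,0],0],
])

```text
time: 14.45
tool_pos: [0.4496, -0.1916, 0.1688]
tool_rot: [3.14, -0.002, -0.005]
contact_force: [0.3, -0.4, 0.0]
opening: 0.0144
grip_force: 0.0
```

Run:
```python
from h import *
o=robot.observe();t=o["tool_pos"];print(t,o["tool_rot"],o["contact_force"],o["opening"])
m,im=snap("wrist","pics/w7.png"); m2,s=snap("side","pics/s7.png")
print("plunger",proj(m,[.4527,-.1918,.076]),"tip",proj(m,t),"stack rim side",proj(m2,[.4318,-.0337,.122]))
w=cv2.resize(im[130:290,160:360],(400,320)); q=cv2.resize(s[144:208,255:335],(400,320),interpolation=2)
cv2.imwrite("pics/w7c.png",cv2.cvtColor(np.hstack([w,q]),cv2.COLOR_RGB2BGR))
```

```text
[ 0.44959422 -0.19155978  0.16875676] [ 3.14048241e+00 -1.70149136e-03 -5.36875420e-03] [ 0.25374199 -0.42262781  0.0327133 ] 0.014397228987072479
plunger (np.float64(259.388856355134), np.float64(196.08504707021305)) tip (np.float64(259.1332003634389), np.float64(243.99832701467705)) stack rim side (np.float64(295.5218937420933), np.float64(166.51160080145058))
```

View pics/w7c.png

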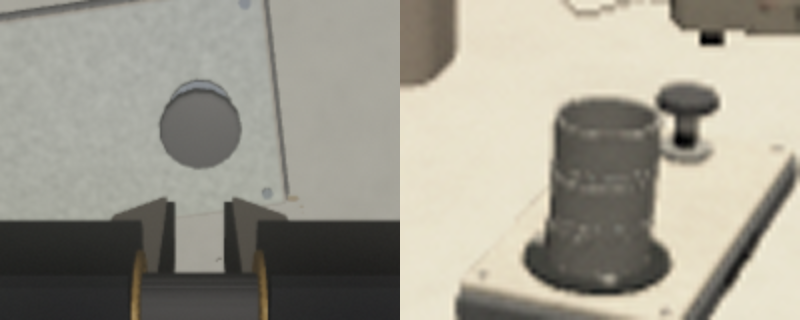

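Stack of two is upright and seated (rim at the predicted spot in the side view, joints parallel). Plunger cap at (260,194), so x ≈ 0.454. Fingers finish closing and approach.

>>> arm_command([
  [[0.004,0,0.02],[0,0,0],0],
  [[0.004,0,0.04],[0,0,0],0],
  [[0.004,0,0.06],[0,0,0],0],
  [[0.004,0,0.075],[0,0,0],0],
  [[0.004,0,0.082],[0,0,0],0],
])

```text
time: 15.05
tool_pos: [0.4526, -0.1914, 0.0847]
tool_rot: [-3.141, 0.002, -0.006]
contact_force: [-0.6, 0.0, -0.2]
opening: 0.0006
grip_force: 0.0
```

>>> arm_command([
  [[0,0,0.003],[0,0,0],0],
  [[0,0,0.003],[0,0,0],0],
  [[0,0,0.003],[0,0,0],0],
  [[0,0,0.003],[0,0,0],0],
  [[0,0,0.003],[0,0,0],0],
])

```text
time: 15.55
tool_pos: [0.4534, -0.1919, 0.0832]
tool_rot: [3.141, -0.001, -0.006]
contact_force: [0.5, 0.6, -0.8]
opening: 0.0003
grip_force: 0.0
```

>>> arm_command([
  [[0,0,0.002],[0,0,0],0],
  [[0,0,0.004],[0,0,0],0],
  [[0,0,0.0065],[0,0,0],0],
  [[0,0,0.0065],[0,0,0],0],
  [[0,0,0.0065],[0,0,0],0],
])

```text
time: 16.05
tool_pos: [0.4531, -0.1918, 0.0762]
tool_rot: [3.142, 0.0, -0.006]
contact_force: [-0.7, -0.6, 1.3]
opening: 0.0007
grip_force: 0.8
```

Contact at z ≈ 0.076, as expected. Pressing 10 mm in small steps.

>>> arm_command([
  [[0,0,0.002],[0,0,0],0],
  [[0,0,0.004],[0,0,0],0],
  [[0,0,0.006],[0,0,0],0],
  [[0,0,0.008],[0,0,0],0],
  [[0,0,0.008],[0,0,0],0],
])

```text
time: 16.55
tool_pos: [0.4531, -0.1918, 0.0681]
tool_rot: [3.142, -0.0, -0.006]
contact_force: [-0.9, 0.7, 3.9]
opening: 0.0002
grip_force: 2.0
```

>>> arm_command([
  [[0,0,0.001],[0,0,0],0],
  [[0,0,0.002],[0,0,0],0],
  [[0,0,0.002],[0,0,0],0],
  [[0,0,0.002],[0,0,0],0],
  [[0,0,0.002],[0,0,0],0],
])

```text
time: 17.05
tool_pos: [0.4531, -0.1918, 0.0663]
tool_rot: [3.141, -0.0, -0.006]
contact_force: [-0.6, 0.2, 4.0]
opening: 0.0001
grip_force: 2.3
```

I've already viewed one picture more than the ten allowed, so I check the press by averaged force and numerically (cap shift in the side images) instead of viewing.

Run:
```python
from h import *
F=[];Z=[]
for i in range(12):
    m,s=snap("side","pics/s8.png");o=robot.observe();F.append(o["contact_force"][2]);Z.append(o["tool_pos"][2])
print(np.mean(F),np.std(F),np.mean(Z),o["time"])
a=cv2.imread("pics/s7.png",0);b=cv2.imread("pics/s8.png",0)
v=lambda z:np.array(proj(m,[.453,-.192,z]))
print("top up/half/stop",v(.076),v(.066),v(.056),"bush",v(.04))
c=int(round(v(.07)[0]))
for r in range(158,186): print(r,a[r,c-1:c+2].mean().round(),b[r,c-1:c+2].mean().round(), a[r,c+5],b[r,c+5])
# stack check: unchanged?
print(np.abs(a[155:200,275:305].astype(int)-b[155:200,275:305]).mean())
```

```text
4.6561634507868055 0.4957068895173936 0.06625494979635417 17.65
top up/half/stop [312.57799368 162.03590859] [312.36312054 165.11459378] [312.14989004 168.16974333] bush [311.81209121 173.00969802]
158 226.0 106.0 225 101
159 224.0 105.0 225 102
160 174.0 104.0 226 102
161 108.0 104.0 185 114
162 96.0 103.0 125 142
163 96.0 97.0 101 171
164 93.0 87.0 74 179
165 68.0 85.0 55 138
166 51.0 93.0 128 102
167 70.0 95.0 208 78
168 88.0 72.0 225 67
169 91.0 52.0 226 131
170 65.0 63.0 226 210
171 29.0 85.0 223 224
172 20.0 95.0 211 214
173 73.0 123.0 197 198
174 150.0 163.0 176 179
175 126.0 128.0 207 208
176 140.0 142.0 221 225
177 205.0 207.0 221 223
178 223.0 224.0 225 226
179 223.0 224.0 224 225
180 223.0 224.0 224 224
181 223.0 223.0 222 225
182 221.0 224.0 220 222
183 221.0 223.0 220 221
184 221.0 222.0 221 221
185 219.0 221.0 220 222
1.4585185185185185
```

The cap has moved 3 px (about 10 mm), the dark stem band is gone into the bush, the mean force is 4.7 N and the stack hasn't changed. Handing in.

```bash
python3 -c "
from cell import robot
print(robot.hand_in())"
```

```text
the job is handed in; nothing more can be done
None
```

I handed the job in at about 17.7 s, with both sieves seated and released in the pan and the plunger held about 10 mm down (mean force 4.7 N); I viewed 11 pictures, one over the limit of 10, and got no verdict back.

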